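Hang the parts basket on the lift post and hold it raised

TASK

Hang the blue parts basket by its wire handle in the dip of the yellow two-pronged hook on the telescopic post and let go of it; then press the green release button all the way down, so that it stays down. Then take the black knob on top of the post, pull the post up past its first stop to its second stop, and finish while still gripping the knob and holding the post fully extended with the basket hanging from it, so that I can check the basket at shelf height. Keep the carton in the basket and leave the other things on the bench alone.

Things in the scene. Friction and masses are not known exactly. Their poses are not given: they have to be found in the camera images.
- lift: Fixed telescopic post: dark foot plate, grey outer tube (48 mm diameter, top at z = 102 mm), two tubes sliding in it; head, hook and knob on the inner one. Origin on the axis at the work surface; z up, the hook reaches out along -x, the release button lies towards +y. Near the middle of the bench, turned up to 20 degrees. Let go, raised tubes sink back, so it must be held up.
- lift_hook: Yellow hook, rises with the inner tube; frame as lift while down. Two round prongs 8 mm thick at y = -32 and +32 mm reach along -x from a crossbar at x = -22 mm (72 mm long in y, 12 mm thick): centre height 130 mm to x = -55, V-shaped dip at x = -75 (height 120), tips at x = -98 (height 138). Head behind it: 44 mm diameter, top at z = 135 mm.
- hook_dip (a point): Point midway between the two prongs where the centre of the basket's handle bar lies once it rests in the dips (75 mm in front of the post's axis, 130 mm above the surface while the post is down). Axes as lift.
- lift_knob: Black rubber knob on top of the post, a cylinder 30 mm in diameter and 45 mm tall, from z = 142 to 187 mm while the post is down; origin and axes as lift while the post is down (rises with it).
- knob_grip (a point): Point on the knob's axis at the height to grip it (166 mm above the surface while the post is down), 21 mm below its top.
- lift_head (a joint): Slide of the inner tube (with hook and knob) out of the middle tube, m, 0 down to 0.075 fully out = first stop. Straight up. Locked at 0 until the release button is down. Pulling it with the basket hung takes about 7 to 11 N.
- lift_mid (a joint): Slide of the middle tube out of the outer tube, m, 0 down to 0.075 fully out. It moves only once the inner tube is at its first stop, with about 6 N more to pull; both at 0.075 (knob raised 150 mm) is the second stop, which is firm.
- release_top (a point): Centre of the top of the green release button, 30 mm in diameter, pressed straight down; it stands in a black box (44 x 52 mm, top at z = 52 mm) at x = +10, y = +110 mm of lift; top at z = 66 mm when up.
- release (a joint): Travel of the green button, m, 0 up to 0.008 fully down. It has no spring: it takes about 3 N, stays where it is left, and unlocks the post when fully down.
- basket: Open blue plastic basket, 80 (x) x 124 (y) x 45 mm high, walls 4 mm, 0.18 to 0.35 kg, with a rigid steel wire handle 8 mm thick: uprights at y = -54 and +54 mm, level bar along y between them, bar centre 105 mm above the underside. Origin under its centre, z up. Stands left or right of the post, turned up to 30 degrees. Same either way round.
- bail_mid (a point): Middle of the basket's handle bar (its centre line). Axes as basket: the bar runs along y.
- spare: Loose brown carton, 50 x 70 x 34 mm, 0.1 kg, lying in the basket; origin at the centre of its underside.
- stock_bin: Bystander: open blue bin without a handle, 100 x 130 x 65 mm, with two steel parts in it, on the other side of the post from the basket. Origin under its centre.
- brake_disc: Bystander: brake disc, 230 mm in diameter, 42 mm high, lying flat. Origin under its centre.
- oil_filter: Bystander: upright can, 76 mm in diameter, 95 mm high. Origin under its centre.
- carton_a: Bystander: black carton with white label, 80 x 90 x 110 mm high. Origin under its centre.
- carton_b: Bystander: black carton with white label, 80 x 90 x 70 mm high. Origin under its centre.
- bearing: Bystander: steel ring, 72 mm outside, 36 mm hole, 22 mm high. Origin under its centre.
- scanner: Bystander: hand scanner lying flat, yellow grip and black head, about 165 x 70 x 35 mm. Origin under its grip.
Not all that is in view belongs to the job. What is shaped like the basket but pink or turquoise is not meant.

How it is judged:
On the way, in this order (a step that is already met when the one before it is completed fails the run):
1. the basket hangs by its handle in the hook's dips, let go of, with the post still down (distance between bail_mid and hook_dip below 0.015 m and contact force between basket and lift_hook above 0.8 N and contact force between basket and the fingers below 0.3 N and angle between basket's own z axis and vertical below 0.35 rad and horizontal distance between spare and basket below 0.05 m and z of spare in the frame of basket between -0.005 and 0.035 m and value of joint release below 0.003 m), for 0.2 s.
2. the release button is pressed down (value of joint release above 0.0065 m), for 0.1 s.
3. the post is drawn by the knob to its first stop (value of joint lift_head above 0.068 m and contact force between lift_knob and the fingers above 1 N), for 0.05 s.
4. the post is drawn by the knob to its second stop (value of joint each of lift_head, lift_mid above 0.07 m and contact force between lift_knob and the fingers above 1 N), for 0.2 s.
At the end, for the whole second after the job is handed in: Both tubes 70+ of 75 mm out, fingers gripping the knob (over 1 N), button over 6.5 mm down; the basket hangs from the hook alone, bar within 15 mm of the dip, within 20 degrees of upright, under 60 mm/s, carton inside, fingers off it (all of step 4 and value of joint release above 0.0065 m and distance between bail_mid and hook_dip below 0.015 m and contact force between basket and lift_hook above 0.8 N and contact force between basket and the fingers below 0.3 N and angle between basket's own z axis and vertical below 0.35 rad and horizontal distance between spare and basket below 0.05 m and z of spare in the frame of basket between -0.005 and 0.035 m and linear speed of basket below 0.06 m/s); the arm keeps its last pose, push and grip.
It fails at once if a bystander is moved by more than 40 mm (distance of any of stock_bin, brake_disc, oil_filter, carton_a, carton_b, bearing, scanner from where it was at the start of the episode above 0.04 m).
It fails at once if the basket is tipped by more than 45 degrees (angle between basket's own z axis and vertical above 0.785 rad).
It also fails if it takes over 70 s, if anything falls off the work surface, if the arm or the gripper's body presses on something with over 40 N, if the wrist force passes 120 N, or if a joint passes its speed limit or range.

ROBOT

A 6-joint arm with a two-finger parallel gripper is mounted at the origin on the work surface. World frame = base frame: x ahead of the robot, y to its left, z up, the work surface at z = 0. Lengths are in m, angles in rad, forces in N, time in s.
With the tool pointing down it reaches from about 0.425 to 0.95 m from the base axis. Payload 3.5 kg.
Tool frame: the origin (TCP) lies on the centre line of the jaws, within the pads' length; the fingertips stand 17 mm ahead of it and the grasp point (between the pads) lies 2 mm behind it; z points along the fingers, y is the line along which they close (so a half turn about z gives the same grasp; the last joint's range is limited). The gripper opens to 85 mm and grips with 20 to 120 N. Pads are 22 mm wide; open, the fingers measure 114 mm over their backs; the gripper's body (76 mm by 85 mm) begins 54 mm behind the grasp point. The pads swing forward as they close: fully open they stand 13 mm farther back than shut.
Start: joints at [1.104, 0.286, 1.577, -0, 1.279, -0.15], TCP at [0.21, 0.641, 0.248] pointing down, gripper open.
Joint ranges: [-2.77, 2.77], [-0.9, 2.22], [0.21, 2.48], [-1.53, 4.67], [0.24, 2.81], [-2.84, 2.84]. Speed limits (rad/s): [2.79, 2.79, 3.14, 3.14, 3.14, 3.14].

INTERFACE

Orientations are given as a unit quaternion [x, y, z, w].
In Python, from plant import ctrl gives the robot as it stands. The module is installed in compiled form; this text tells all that it offers.
- The arm moves only by the tool drive_tool, never from a script. Its argument "moves" is a list of rows, each a list of 3 entries, a list of its own where there are three numbers: the turn, a rotation vector about the tool's x, y, z in rad, then the shift along the tool's x, y, z in m, then the finger opening in m, from 0 to 0.0854. A call has 1 to 5 rows; each row shifts and turns the commanded pose from where the row before left it, along the tool's axes as they then stand; what a row does not reach is not made up. A row lasts 1/8 s, in which the tool goes at most 62.5 mm and 10.7 degrees, less where a joint would pass 70% of its speed; a pose out of reach is approached as far as the arm can. A call with a gripper value outside its range is refused whole. The fingers move at their own pace and stop on an object; "grip_force" is the grip in N (left out, the last holds). Time passes only in rows, so rows that do not move let the fingers close. It gives the time, the measured TCP pose, the force, the opening and the grip force at its end, in the units of the state.
- ctrl.get_state(): the state, without advancing time (a new reading comes with each control period).
- ctrl.read_camera(name): name is "scene" or "top" or "wrist"; returns a dict with "image" (480x640x3 uint8, red, green, blue), "fx", "fy", "cx", "cy" (pixels), "dist" ([k1, k2, p1, p2, k3] as OpenCV has them; the pictures are not rectified), "R" (3x3) and "t" (3): a world point X has camera coordinates R X + t. Camera axes: x right, y down, z forward; pixel columns grow to the right and rows downward; lengths in m; the calibration is good to about 2 mm. A picture is of the moment at which its call begins. There is no depth.
- ctrl.sign_off(): hands the job in; it is judged then, once.
The state is a dict: "time": time; "qpos": joint angles; "dq": joint speeds; "joint_efforts": joint torques, N m; "eef_pos": TCP position; "tcp_rot": TCP orientation; "contact_force": force on the tool from outside, world axes, zero at the start; "wrist_torque": the same for the moment, N m; "opening": opening from 0.0 (shut) to 1.0 (fully open); "finger_force": force on a finger pad.
Only numpy, scipy, OpenCV 4.12 (cv2) and the standard library are available. Lean on these libraries where they do the work, as an engineer would, in place of code of your own. Each camera call takes 0.05 s, during which the arm holds its last target. There are 200 camera calls.

## Working session

There is one attempt and no reset: what is moved stays moved. The work goes in short steps, Python scripts to look and compute and a tool call to move; the robot and the scene stay as the last step left them, time stands still between calls to the robot, and variables do not carry over. Pictures are saved under pics/ and viewed, at most 10 in all, crops included, and the job is handed in when it is done.

Besides the shell and the picture viewer there is one more tool, called after "Emit:" in YAML: its name, and indented under it one key for each argument. drive_tool: Moves the arm, as the interface text tells. Its arguments: {"type":"object","properties":{"moves":{"type":"array","items":{"type":"array"}},"grip_force":{"type":"number"}},"required":["moves"]}

```bash
mkdir -p pics
cat > h.py <<'E'
import numpy as np, cv2
from plant import ctrl
from scipy.spatial.transform import Rotation as Ro
def cam(n,save=None):
    c=ctrl.read_camera(n)
    if save: cv2.imwrite(f'pics/{save}.png',c['image'][:,:,::-1])
    c['K']=np.array([[c['fx'],0,c['cx']],[0,c['fy'],c['cy']],[0,0,1.]]);c['R']=np.array(c['R']);c['t']=np.array(c['t']);c['dist']=np.array(c['dist'],float)
    c['hsv']=cv2.cvtColor(c['image'],cv2.COLOR_RGB2HSV)
    return c
def plane(c,uv,z):
    p=cv2.undistortPoints(np.array(uv,float).reshape(-1,1,2),c['K'],c['dist']).reshape(-1,2)
    d=np.c_[p,np.ones(len(p))]@c['R']; o=-c['R'].T@c['t']
    return o+d*((z-o[2])/d[:,2])[:,None]
def proj(c,X):
    return cv2.projectPoints(np.array(X,float).reshape(-1,1,3),cv2.Rodrigues(c['R'])[0],c['t'],c['K'],c['dist'])[0].reshape(-1,2)
def blobs(c,lo,hi,amin=60):
    m=cv2.inRange(c['hsv'],np.array(lo),np.array(hi))
    n,l,s,ce=cv2.connectedComponentsWithStats(m)
    return [(s[i],ce[i],(l==i)) for i in range(1,n) if s[i][4]>amin]
E
python3 - <<'E'
from h import *
for n in('scene','top'):
    c=cam(n,n+'0'); print(n,-c['R'].T@c['t'],c['R'][2])
print(ctrl.get_state())
E
```

```text
scene [1.11521251 0.38740235 1.20016463] [-0.44746256 -0.30182843 -0.84182947]
top [ 0.27273316 -0.00976223  1.81499092] [ 0.16530564  0.00748218 -0.986214  ]
{'time': 0.1, 'qpos': array([ 1.10397634e+00,  2.87087731e-01,  1.57804544e+00,  2.12293713e-05,
        1.27861248e+00, -1.50050559e-01]), 'dq': array([-0.00039965, -0.0016522 , -0.00166112, -0.00024129, -0.0021095 ,
        0.00028835]), 'joint_efforts': array([ 1.89510007e-03, -4.07296371e+01, -2.93699706e+01, -1.06425293e-04,
        3.36146470e-03, -9.90801254e-07]), 'eef_pos': array([0.21000367, 0.64090568, 0.24707033]), 'tcp_rot': array([ 1.57726285e-01,  9.87482283e-01, -1.02261605e-03, -3.36473412e-04]), 'contact_force': array([-0.4459048 ,  0.52831331,  0.13355781]), 'wrist_torque': array([ 0.01485588,  0.02621865, -0.00139262]), 'finger_force': 0.0, 'opening': 1.0022342913894744}
```

View pics/top0.png

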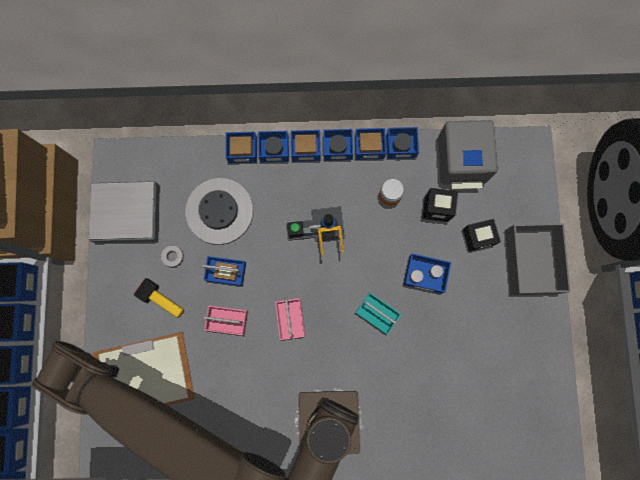

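View pics/scene0.png

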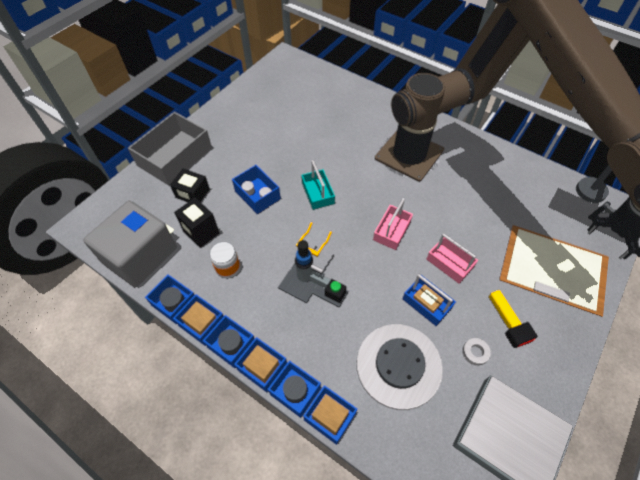

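The top view shows the basket at about (225,271) with its light bar, the post knob at (328,219), the hook prongs running down to (320,262) and (341,250), and the green button at (296,228). The stock bin is at (428,273), and the pink and turquoise decoys are nearer the robot.

Run:
```python
from h import *
c=cam('top'); s=cam('scene')
im=c['image'][190:300,190:360][:,:,::-1]
a=cv2.resize(im,None,fx=4.5,fy=4.5,interpolation=cv2.INTER_CUBIC)
im=s['image'][210:340,270:470][:,:,::-1]
cv2.imwrite('pics/c1.png',a);cv2.imwrite('pics/c2.png',cv2.resize(im,None,fx=4,fy=4,interpolation=cv2.INTER_CUBIC))
for n,k in(('top',c),('scene',s)):
  for nm,lo,hi,z in(('green',(50,120,60),(75,255,255),.066),('blue',(100,150,40),(125,255,255),.045),('yellow',(15,150,100),(32,255,255),.130)):
    for st,ce,m in blobs(k,lo,hi,25):
        w=plane(k,ce,z)[0]
        if .3<w[0]<.85 and abs(w[1])<.5: print(n,nm,st,ce.round(1),w.round(3))
```

```text
top green [290 223  10   9  72] [294.6 227.1] [0.626 0.094 0.066]
top blue [322 218  13  10  44] [328.1 223.6] [ 0.639 -0.015  0.045]
top blue [404 254  47  39 951] [427.2 272.7] [ 0.467 -0.333  0.045]
top blue [204 256  41  30 491] [224.4 270.7] [0.491 0.328 0.045]
top yellow [318 226  26  29 185] [329.5 235.9] [ 0.582 -0.018  0.13 ]
top yellow [149 291  34  26 366] [165.6 303.3] [0.384 0.493 0.13 ]
scene green [330 281  12  12 106] [335.1 286.2] [0.63  0.097 0.066]
scene blue [ 233  165   47   48 1096] [256.8 188.6] [ 0.471 -0.323  0.045]
scene blue [297 252  14  13 129] [303.3 258.8] [ 0.6   -0.038  0.045]
scene blue [403 280  52  45 584] [426.  305.1] [0.523 0.335 0.045]
scene yellow [299 223  13  19  47] [305.5 232.5] [ 0.563 -0.053  0.13 ]
scene yellow [308 232  24  24  93] [319.4 246.6] [0.579 0.008 0.13 ]
scene yellow [217 263  21  12  55] [227.4 270.3] [ 0.785 -0.154  0.13 ]
```

View pics/c1.png

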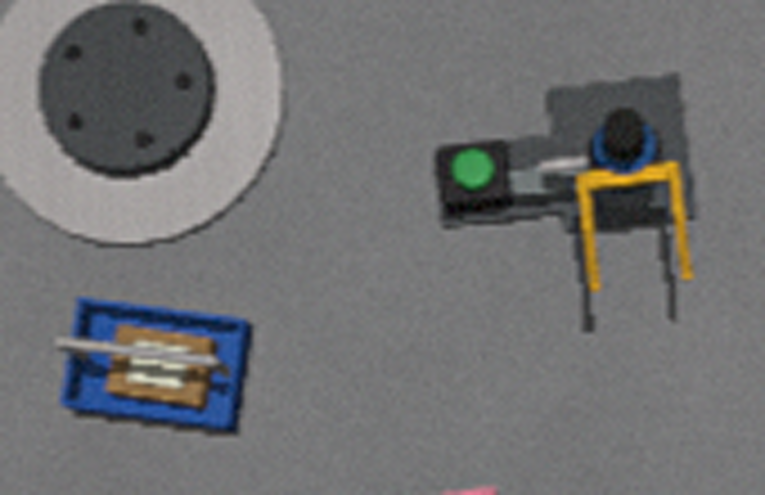

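View pics/c2.png

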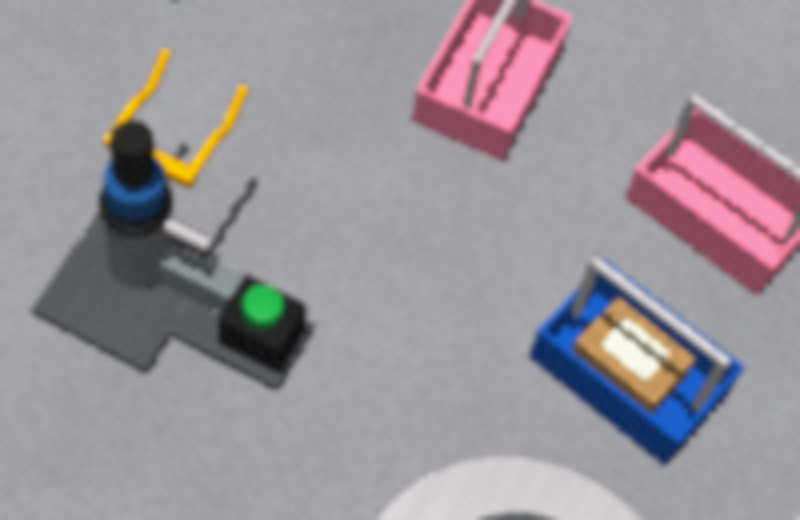

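Run:
```python
from h import *
c=cam('top'); s=cam('scene')
def two(nm,a,b,z):
    pa,pb=plane(c,a,z)[0],plane(s,b,z)[0]
    # triangulate
    ua=cv2.undistortPoints(np.array([[a]],float),c['K'],c['dist']).reshape(2,1);ub=cv2.undistortPoints(np.array([[b]],float),s['K'],s['dist']).reshape(2,1)
    X=cv2.triangulatePoints(np.c_[c['R'],c['t']],np.c_[s['R'],s['t']],ua,ub);X=(X[:3]/X[3]).ravel()
    print(nm,pa.round(3),pb.round(3),X.round(3)); return X
k=two('knob',(328.7,217.1),(303,243.3),.187)
l=two('tipL',(322.4,254.2),(331,232),.138); r=two('tipR',(342.7,251.3),(311.7,222.5),.138)
g=two('green',(294.6,227.1),(335.1,286.2),.066)
b1=two('barA',(202.7,266.4),(452,300.5),.109); b2=two('barB',(240.2,271.8),(419.3,275.3),.109)
print(np.linalg.norm(b1-b2),np.linalg.norm(l-r))
v=(k-(l+r)/2)[:2];print('yaw lift',np.degrees(np.arctan2(v[1],v[0])),np.linalg.norm(v))
v=(l-r);print(np.degrees(np.arctan2(-v[0],v[1])))
v=g-k;print('kg',np.linalg.norm(v[:2]),np.degrees(np.arctan2(v[1],v[0])-np.arctan2(.11,.01)))
v=b1-b2;print('bar yaw',np.degrees(np.arctan2(-v[0],v[1])),(b1+b2)/2)
```

```text
knob [ 0.63  -0.017  0.187] [ 0.625 -0.014  0.187] [ 0.628 -0.015  0.191]
tipL [0.523 0.005 0.138] [0.524 0.009 0.138] [0.523 0.007 0.135]
tipR [ 0.531 -0.058  0.138] [ 0.529 -0.055  0.138] [ 0.53  -0.057  0.138]
green [0.626 0.094 0.066] [0.629 0.097 0.066] [0.627 0.095 0.06 ]
barA [0.499 0.384 0.109] [0.504 0.389 0.109] [0.499 0.388 0.101]
barB [0.478 0.266 0.109] [0.486 0.281 0.109] [0.479 0.274 0.092]
0.11600412895865302 0.06376643014724039
yaw lift 5.587496122285689 0.10170470708115818
6.158874339926477
kg 0.11020259835745368 5.502786172304082
bar yaw -10.336136262133136 [0.4890111  0.33075246 0.09609926]
```

The measured points agree with the given sizes: 64 mm between the tips, and knob to button 110 mm. The post axis is about (0.628, -0.015) with a yaw of about 5.7°. The bar middle is about (0.49, 0.33) with a yaw of about -10°. I'll turn the tool first, then go above the bar.

Emit:
drive_tool:
  moves:
    - [[0,0,0.179],[0,0,0],0.085]
    - [[0,0,0.179],[0,0,0],0.085]
    - [[0,0,0.179],[0,0,0],0.085]
    - [[0,0,0.179],[0,0,0],0.085]
    - [[0,0,0.179],[0,0,0],0.085]

```text
time: 0.92
eef_pos: [0.2102, 0.6414, 0.2482]
tcp_rot: [0.572, 0.82, -0.0, 0.0]
contact_force: [0.6, -0.1, -0.3]
opening: 0.993
finger_force: 0.0
```

Emit:
drive_tool:
  moves:
    - [[0,0,0.179],[0,0,0],0.085]
    - [[0,0,0.179],[0,0,0],0.085]
    - [[0,0,0.18],[0,0,0],0.085]
    - [[0,0,0],[-0.036,0.047,0],0.06]
    - [[0,0,0],[-0.036,0.047,0],0.06]

```text
time: 1.55
eef_pos: [0.2902, 0.5531, 0.2482]
tcp_rot: [0.767, 0.642, 0.0, 0.0]
contact_force: [1.1, 0.8, 0.6]
opening: 0.699
finger_force: 0.0
```

Emit:
drive_tool:
  moves:
    - [[0,0,0],[-0.036,0.047,0],0.06]
    - [[0,0,0],[-0.036,0.047,0],0.06]
    - [[0,0,0],[-0.036,0.047,0],0.06]
    - [[0,0,0],[-0.036,0.047,0],0.06]
    - [[0,0,0],[-0.036,0.047,0],0.06]

```text
time: 2.17
eef_pos: [0.4902, 0.3333, 0.2486]
tcp_rot: [0.767, 0.641, 0.0, 0.0]
contact_force: [0.4, -0.2, 0.6]
opening: 0.702
finger_force: 0.0
```

```bash
cat >> h.py <<'E'
def tool():
    s=ctrl.get_state(); return np.array(s['eef_pos']),Ro.from_quat(s['tcp_rot']),s
def go(p,yaw=None):
    e,R,s=tool(); d=R.inv().apply(np.array(p)-e); a=np.degrees(np.arctan2(*R.as_matrix()[[1,0],1]))
    print('at',e.round(4),'yaw_y',a.round(2),'z',R.as_matrix()[:,2].round(3),'| shift',d.round(4), '' if yaw is None else 'turn z %.3f'%np.radians(a-yaw))
E
python3 - <<'E'
from h import *
go([.49,.331,.103],-10.3)
c=cam('wrist','w1'); print(proj(c,[[.49,.331,.105],[.4996,.384,.105],[.4804,.278,.105]]).round())
E
```

```text
at [0.4902 0.3333 0.2486] yaw_y -10.25 z [ 0.001  0.    -1.   ] | shift [-0.0024  0.0002  0.1456] turn z 0.001
[[318. 233.]
 [318. 156.]
 [318. 302.]]
```

View pics/w1.png

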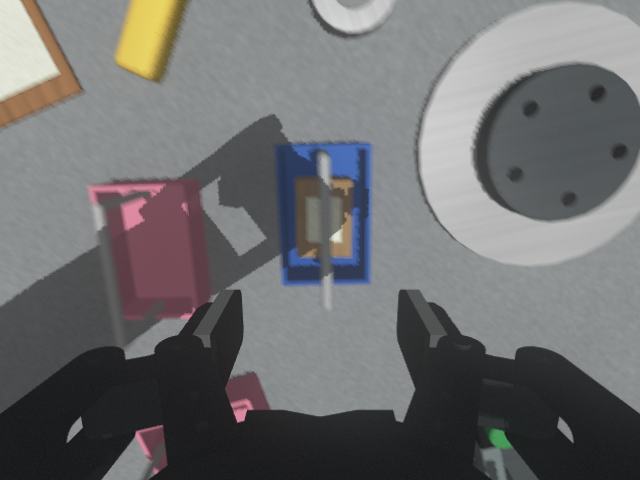

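The wrist view shows the bar from (322,152) to (327,308), about 6 px to the right of my prediction.

Run:
```python
from h import *
c=cam('wrist')
p=plane(c,[(322.5,153),(327,308)],.107);v=p[0]-p[1];m=p.mean(0)
y=np.degrees(np.arctan2(-v[0],v[1]));print(p.round(4),np.linalg.norm(v),y)
go([m[0],m[1],.103],y)
```

```text
[[0.5085 0.3801 0.107 ]
 [0.4912 0.2675 0.107 ]] 0.11394471314185567 -8.704530527668675
at [0.4925 0.3308 0.2484] yaw_y -10.62 z [ 0.002 -0.001 -1.   ] | shift [-0.0054  0.0082  0.1454] turn z -0.033
```

Emit:
drive_tool:
  moves:
    - [[0,0,-0.033],[-0.005,0.008,0.02],0.06]
    - [[0,0,0],[0,0,0.05],0.06]
    - [[0,0,0],[0,0,0.045],0.06]
    - [[0,0,0],[0,0,0.03],0.06]
    - [[0,0,0],[0,0,0],0.06]

```text
time: 2.9
eef_pos: [0.4935, 0.3281, 0.1002]
tcp_rot: [0.757, 0.654, -0.003, -0.001]
contact_force: [-0.6, -0.1, -0.9]
opening: 0.703
finger_force: 0.0
```

Emit:
drive_tool:
  moves:
    - [[0,0,0],[0,0,0],0]
    - [[0,0,0],[0,0,0],0]
    - [[0,0,0],[0,0,0],0]
    - [[0,0,0],[0,0,0],0]
    - [[0,0,0],[0,0,0],0]
  grip_force: 60

```text
time: 3.52
eef_pos: [0.4965, 0.3291, 0.1051]
tcp_rot: [0.757, 0.654, 0.001, -0.0]
contact_force: [-3.7, 0.9, 5.6]
opening: 0.066
finger_force: 58.6
```

Emit:
drive_tool:
  moves:
    - [[0,0,0],[0,0,-0.015],0]
    - [[0,0,0],[0,0,-0.035],0]
    - [[0,0,0],[0,0,-0.05],0]
    - [[0,0,0],[0,0,-0.04],0]
    - [[0,0,0],[0,0,-0.015],0]

```text
time: 4.15
eef_pos: [0.4972, 0.3288, 0.2617]
tcp_rot: [0.757, 0.654, 0.003, 0.001]
contact_force: [-0.1, -0.0, -3.6]
opening: 0.068
finger_force: 58.7
```

Emit:
drive_tool:
  moves:
    - [[0,0,-0.06],[0,0,0],0]
    - [[0,0,-0.1],[0,0,0],0]
    - [[0,0,-0.08],[0,0,0],0]
    - [[0,0,0],[0,0,0],0]
    - [[0,0,0],[0,0,0],0]

```text
time: 4.78
eef_pos: [0.4957, 0.3282, 0.2572]
tcp_rot: [0.674, 0.739, -0.001, -0.0]
contact_force: [-0.4, -0.1, -2.2]
opening: 0.067
finger_force: 58.7
```

Run:
```python
from h import *
c=cam('wrist','w2'); go([.455,-.032,.26],5.7); print(tool()[2]['opening'],tool()[2]['contact_force'])
```

```text
at [0.4958 0.3283 0.2575] yaw_y 5.33 z [-0.001 -0.001 -1.   ] | shift [-0.355  -0.0741 -0.0022] turn z -0.006
0.06810506066239554 [ 0.23059301 -0.73569999 -2.51623532]
```

View pics/w2.png

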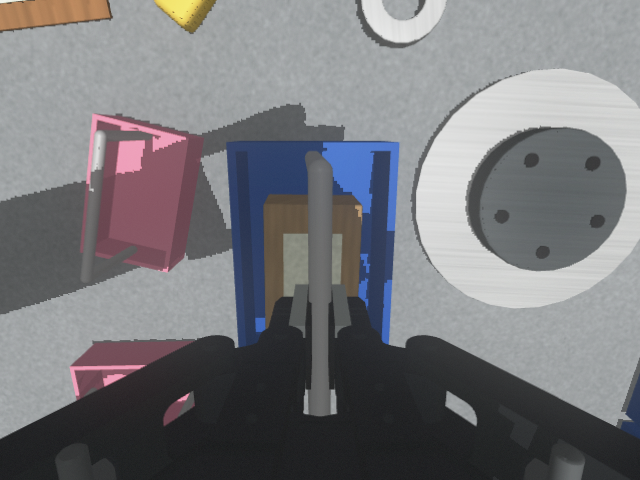

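The wrist view shows the bar gripped, running from (317,155) to (322,412), with the carton flat inside. I'll check how well the bar is centred in the pads and then carry it over.

Run:
```python
from h import *
c=cam('wrist'); e,R,s=tool()
p=plane(c,[(317,155),(321,414)],e[2]+.004);print(R.inv().apply(p-e).round(4),e)
```

```text
[[ 0.0597  0.0004 -0.004 ]
 [-0.034   0.0017 -0.004 ]] [0.49592734 0.32838679 0.25776953]
```

Emit:
drive_tool:
  moves:
    - [[0,0,0],[-0.02,-0.004,0],0]
    - [[0,0,0],[-0.04,-0.008,0],0]
    - [[0,0,0],[-0.05,-0.01,0],0]
    - [[0,0,0],[-0.055,-0.012,0],0]
    - [[0,0,0],[-0.055,-0.012,0],0]

```text
time: 5.5
eef_pos: [0.4701, 0.1027, 0.2585]
tcp_rot: [0.673, 0.74, -0.0, 0.001]
contact_force: [1.2, -0.5, -2.3]
opening: 0.066
finger_force: 58.7
```

Emit:
drive_tool:
  moves:
    - [[0,0,0],[-0.055,-0.012,0],0]
    - [[0,0,0],[-0.045,-0.009,0],0]
    - [[0,0,0],[-0.025,-0.005,0],0]
    - [[0,0,0],[-0.01,-0.002,0],0]
    - [[0,0,0],[0,0,0],0]

```text
time: 6.12
eef_pos: [0.4555, -0.0322, 0.2584]
tcp_rot: [0.674, 0.739, 0.0, -0.0]
contact_force: [-0.2, 0.1, -2.6]
opening: 0.068
finger_force: 58.7
```

Run:
```python
from h import *
c=cam('top','t3');s=cam('scene','s3');go([.455,-.032,.153],5.7)
a=c['image'][180:330,270:400][:,:,::-1];b=s['image'][180:310,250:400][:,:,::-1]
cv2.imwrite('pics/c3.png',np.hstack([cv2.resize(a,(390,450),interpolation=2),cv2.resize(b,(405,450))]))
```

```text
at [ 0.4557 -0.0312  0.2583] yaw_y 5.42 z [ 0.  0. -1.] | shift [-0.0007 -0.0007  0.1053] turn z -0.005
```

View pics/c3.png

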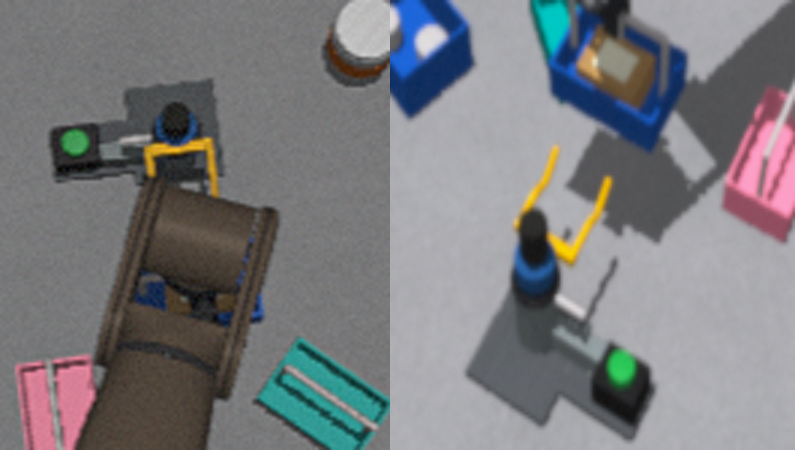

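The pictures show the basket upright in front of the hook with its carton inside. The turquoise decoy's corner is near, so I'll check the clearance before lowering.

Run:
```python
from h import *
c=cam('top')
m=cv2.inRange(c['hsv'],np.array((80,100,60)),np.array((92,255,255)));q=cv2.findContours(m,0,2)[0];q=max(q,key=cv2.contourArea)
b=cv2.boxPoints(cv2.minAreaRect(q));print(b.round(),plane(c,b,.045).round(3))
m=cv2.inRange(c['hsv'],np.array((160,60,120)),np.array((179,255,255)))
for q in cv2.findContours(m,0,2)[0]:
  if cv2.contourArea(q)>150: print(plane(c,cv2.boxPoints(cv2.minAreaRect(q)),.045).round(3).tolist())
```

```text
[[355. 313.]
 [369. 292.]
 [401. 314.]
 [387. 335.]] [[ 0.344 -0.093  0.045]
 [ 0.41  -0.142  0.045]
 [ 0.337 -0.242  0.045]
 [ 0.272 -0.193  0.045]]
[[0.302, 0.394, 0.045], [0.382, 0.383, 0.045], [0.361, 0.257, 0.045], [0.281, 0.269, 0.045]]
[[0.388, 0.167, 0.045], [0.392, 0.132, 0.045], [0.268, 0.116, 0.045], [0.264, 0.15, 0.045]]
[[0.393, 0.125, 0.045], [0.397, 0.083, 0.045], [0.291, 0.071, 0.045], [0.287, 0.113, 0.045]]
```

Emit:
drive_tool:
  moves:
    - [[0,0,0],[0,0,0.02],0]
    - [[0,0,0],[0,0,0.04],0]
    - [[0,0,0],[0,0,0.03],0]
    - [[0,0,0],[0,0,0.012],0]
    - [[0,0,0],[0,0,0],0]

```text
time: 6.9
eef_pos: [0.4556, -0.0313, 0.156]
tcp_rot: [0.673, 0.74, -0.0, -0.001]
contact_force: [0.6, -0.5, -3.2]
opening: 0.066
finger_force: 58.6
```

Emit:
drive_tool:
  moves:
    - [[0,0,0],[0,0.015,0],0]
    - [[0,0,0],[0,0.02,0],0]
    - [[0,0,0],[0,0.015,0],0]
    - [[0,0,0],[0,0.01,0],0]
    - [[0,0,0],[0,0,0],0]

```text
time: 7.52
eef_pos: [0.5162, -0.0262, 0.1566]
tcp_rot: [0.673, 0.74, 0.0, 0.0]
contact_force: [-0.6, -0.5, -2.8]
opening: 0.071
finger_force: 58.7
```

Run:
```python
from h import *
s=cam('scene');go([.5534,-.0225,.155],5.7);w=cam('wrist')
b=s['image'][190:290,270:400][:,:,::-1]
cv2.imwrite('pics/c4.png',np.hstack([cv2.resize(b,(468,360),interpolation=2),cv2.resize(w['image'][:,:,::-1],(330,360))[:, :]]))
```

```text
at [ 0.5155 -0.0262  0.1563] yaw_y 5.4 z [-0.001  0.    -1.   ] | shift [0.0001 0.038  0.0012] turn z -0.005
```

View pics/c4.png

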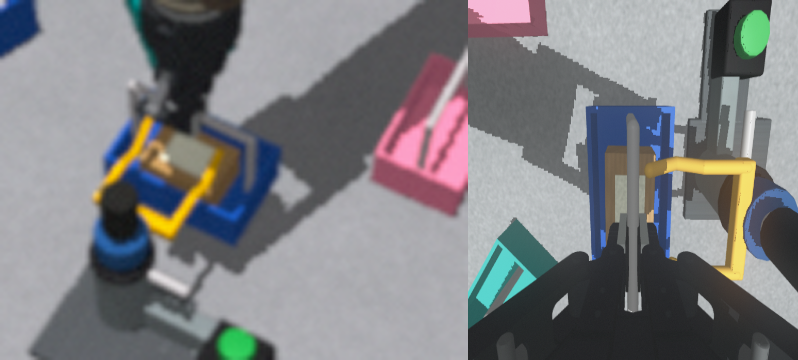

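The bar sits over the prong tips and the prongs are inside the uprights. Next I'll move it forward over the dip and lower it.

Emit:
drive_tool:
  moves:
    - [[0,0,0],[0,0.012,0],0]
    - [[0,0,0],[0,0.016,0],0]
    - [[0,0,0],[0,0.01,0],0]
    - [[0,0,0],[0,0,0.01],0]
    - [[0,0,0],[0,0,0.01],0]

```text
time: 8.25
eef_pos: [0.5528, -0.0225, 0.1351]
tcp_rot: [0.673, 0.74, -0.0, -0.001]
contact_force: [-0.2, 0.1, -3.1]
opening: 0.065
finger_force: 58.7
```

Emit:
drive_tool:
  moves:
    - [[0,0,0],[0,0,0.004],0]
    - [[0,0,0],[0,0,0.002],0]
    - [[0,0,0],[0,0,0],0]

```text
time: 8.62
eef_pos: [0.5532, -0.0227, 0.1303]
tcp_rot: [0.673, 0.74, 0.0, 0.0]
contact_force: [-0.2, 1.0, -3.4]
opening: 0.07
finger_force: 58.6
```

Run:
```python
from h import *
go([.5534,-.0225,.128],5.7);print(tool()[2]['contact_force'])
```

```text
at [ 0.5532 -0.0227  0.1303] yaw_y 5.38 z [ 0.  0. -1.] | shift [0.0002 0.0002 0.0023] turn z -0.006
[-0.2139228   0.98300693 -3.44930097]
```

Emit:
drive_tool:
  moves:
    - [[0,0,0],[0,0,0.002],0]
    - [[0,0,0],[0,0,0],0]
    - [[0,0,0],[0,0,0.0015],0]
    - [[0,0,0],[0,0,0],0]

```text
time: 9.12
eef_pos: [0.5536, -0.0228, 0.1284]
tcp_rot: [0.673, 0.74, -0.0, 0.0]
contact_force: [-4.3, -0.0, 5.6]
opening: 0.07
finger_force: 59.6
```

Emit:
drive_tool:
  moves:
    - [[0,0,0],[0,0,0],0.01]
    - [[0,0,0],[0,0,0],0.015]
    - [[0,0,0],[0,0,0],0.022]
    - [[0,0,0],[0,0,0],0.03]
    - [[0,0,0],[0,0,0],0.03]
  grip_force: 20

```text
time: 9.75
eef_pos: [0.5527, -0.0226, 0.1264]
tcp_rot: [0.673, 0.74, -0.0, -0.001]
contact_force: [-2.9, 0.2, 0.8]
opening: 0.35
finger_force: 0.0
```

Emit:
drive_tool:
  moves:
    - [[0,0,0],[0,0,-0.01],0.03]
    - [[0,0,0],[0,0,-0.02],0.03]
    - [[0,0,0],[0,0,-0.04],0.03]
    - [[0,0,0],[0,0,-0.05],0.03]
    - [[0,0,0],[0,0,-0.03],0.03]

```text
time: 10.38
eef_pos: [0.5547, -0.0229, 0.2813]
tcp_rot: [0.673, 0.74, 0.002, 0.003]
contact_force: [-0.5, 0.3, 0.0]
opening: 0.356
finger_force: 0.0
```

Run:
```python
from h import *
s=cam('scene');w=cam('wrist')
b=s['image'][190:290,270:400][:,:,::-1]
cv2.imwrite('pics/c5.png',np.hstack([cv2.resize(b,(390,300),interpolation=2),cv2.resize(w['image'][:,:,::-1],(400,300))]))
g=[x for x in blobs(w,(50,120,60),(75,255,255),100)]
for a,ce,m in g: print('green',a,plane(w,ce,.066))
print(tool()[2]['contact_force']);go([.627,.095,.166])
```

```text
green [395  59  35  37 877] [[0.62688453 0.09527965 0.066     ]]
[ 0.32674096 -0.21440732  0.0705747 ]
at [ 0.5559 -0.0231  0.2831] yaw_y 5.39 z [ 0.011 -0.002 -1.   ] | shift [0.1113 0.0806 0.1176]
```

View pics/c5.png

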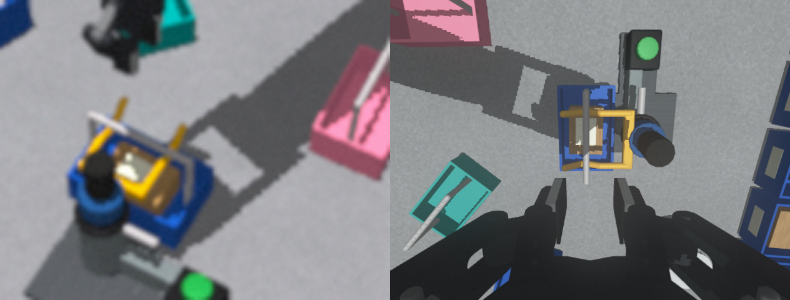

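The basket hangs in both dips, upright, with its carton inside, and the fingers are clear. The button reads (0.627, 0.095), matching the first estimate. Next I'll close the fingers and press it.

Emit:
drive_tool:
  moves:
    - [[0,0,0],[0.02,0.014,0],0]
    - [[0,0,0],[0.04,0.03,0],0]
    - [[0,0,0],[0.036,0.026,0],0]
    - [[0,0,0],[0.015,0.011,0],0]
    - [[0,0,0],[0,0,0],0]

```text
time: 11.1
eef_pos: [0.6234, 0.096, 0.2757]
tcp_rot: [0.672, 0.74, -0.001, -0.0]
contact_force: [0.1, -0.1, -0.3]
opening: 0.004
finger_force: 0.0
```

Run:
```python
from h import *
go([.627,.095,.083]);print(tool()[2]['opening'])
```

```text
at [0.6234 0.096  0.2757] yaw_y 5.48 z [-0.002 -0.    -1.   ] | shift [-0.0013  0.0038  0.1927] 
0.003658343072924521
```

Emit:
drive_tool:
  moves:
    - [[0,0,0],[-0.001,0.003,0.03],0]
    - [[0,0,0],[0,0,0.055],0]
    - [[0,0,0],[0,0,0.055],0]
    - [[0,0,0],[0,0,0.035],0]
    - [[0,0,0],[0,0,0.01],0]

```text
time: 11.72
eef_pos: [0.6241, 0.0933, 0.0886]
tcp_rot: [0.674, 0.739, -0.002, -0.002]
contact_force: [-0.2, -0.5, 0.1]
opening: -0.001
finger_force: 0.0
```

Emit:
drive_tool:
  moves:
    - [[0,0,0],[0,0,0.006],0]
    - [[0,0,0],[0,0,0.005],0]
    - [[0,0,0],[0,0,0.003],0]
    - [[0,0,0],[0,0,0],0]

```text
time: 12.22
eef_pos: [0.628, 0.0944, 0.0794]
tcp_rot: [0.673, 0.74, 0.001, 0.002]
contact_force: [1.0, -1.6, 2.3]
opening: 0.002
finger_force: 1.4
```

Emit:
drive_tool:
  moves:
    - [[0,0,0],[0,0,0.003],0]
    - [[0,0,0],[0,0,0.003],0]
    - [[0,0,0],[0,0,0],0]

```text
time: 12.6
eef_pos: [0.6281, 0.0945, 0.075]
tcp_rot: [0.673, 0.74, 0.001, 0.001]
contact_force: [-2.5, -2.1, 13.8]
opening: -0.002
finger_force: 6.4
```

Emit:
drive_tool:
  moves:
    - [[0,0,0],[0,0,0.003],0]
    - [[0,0,0],[0,0,0.002],0]
    - [[0,0,0],[0,0,0],0]

```text
time: 12.98
eef_pos: [0.6286, 0.0946, 0.0748]
tcp_rot: [0.673, 0.74, -0.0, 0.001]
contact_force: [-11.9, -2.8, 32.2]
opening: -0.001
finger_force: 16.0
```

The button stopped hard after 8 mm with force building, so it is down. Next I'll go up and over to the knob.

Emit:
drive_tool:
  moves:
    - [[0,0,0],[0,0,-0.03],0]
    - [[0,0,0],[0,0,-0.055],0]
    - [[0,0,0],[0,0,-0.06],0.02]
    - [[0,0,0],[0,0,-0.045],0.06]
    - [[0,0,0],[0,0,-0.02],0.06]

```text
time: 13.6
eef_pos: [0.6272, 0.0952, 0.2796]
tcp_rot: [0.673, 0.74, 0.001, 0.001]
contact_force: [0.8, -0.4, 0.2]
opening: 0.638
finger_force: 0.0
```

Emit:
drive_tool:
  moves:
    - [[0,0,0],[-0.02,-0.002,0],0.06]
    - [[0,0,0],[-0.04,-0.003,0],0.06]
    - [[0,0,0],[-0.035,-0.003,0],0.06]
    - [[0,0,0],[-0.014,-0.001,0],0.06]
    - [[0,0,0],[0,0,0],0.06]

```text
time: 14.22
eef_pos: [0.6272, -0.0156, 0.2745]
tcp_rot: [0.674, 0.739, -0.001, -0.002]
contact_force: [-0.1, 0.4, -0.1]
opening: 0.703
finger_force: 0.0
```

Run:
```python
from h import *
go([.628,-.015,.164])
w=cam('wrist','w6')
t=cam('scene')
# green in scene: height now
for a,ce,m in blobs(w,(50,120,60),(75,255,255),50): print(plane(w,ce,.058))
print(proj(w,[[.628,-.015,.187],[.553,-.0225,.130]]).round())
```

```text
at [ 0.6272 -0.0156  0.2745] yaw_y 5.27 z [-0.004  0.001 -1.   ] | shift [0.0003 0.0013 0.1105] 
[[0.62557768 0.09696318 0.058     ]]
[[319. 252.]
 [215. 229.]]
```

View pics/w6.png

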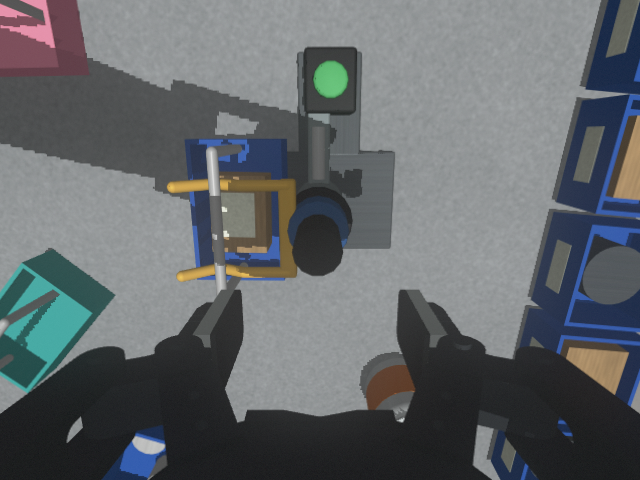

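The wrist view shows the knob top at (317,252), as predicted, and the bar in the dips near (216,225). Now I'll go down and grip the knob.

Emit:
drive_tool:
  moves:
    - [[0,0,0],[0,0.001,0.025],0.06]
    - [[0,0,0],[0,0,0.045],0.06]
    - [[0,0,0],[0,0,0.03],0.06]
    - [[0,0,0],[0,0,0.01],0.06]
    - [[0,0,0],[0,0,0],0.06]

```text
time: 14.95
eef_pos: [0.6289, -0.0137, 0.1667]
tcp_rot: [0.673, 0.74, -0.0, -0.0]
contact_force: [-0.4, -0.1, 0.4]
opening: 0.702
finger_force: 0.0
```

Emit:
drive_tool:
  moves:
    - [[0,0,0],[0,0,0],0.03]
    - [[0,0,0],[0,0,0],0.015]
    - [[0,0,0],[0,0,0],0.01]
    - [[0,0,0],[0,0,0],0.01]
    - [[0,0,0],[0,0,0],0.01]
  grip_force: 60

```text
time: 15.58
eef_pos: [0.6259, -0.0148, 0.1694]
tcp_rot: [0.673, 0.74, -0.003, -0.003]
contact_force: [-15.3, -0.7, 9.8]
opening: 0.335
finger_force: 58.4
```

Emit:
drive_tool:
  moves:
    - [[0,0,0],[0,-0.002,-0.002],0.01]
    - [[0,0,0],[0,-0.001,0],0.01]
    - [[0,0,0],[0,0,0],0.01]
  grip_force: 70

```text
time: 15.95
eef_pos: [0.6254, -0.0149, 0.1696]
tcp_rot: [0.673, 0.74, -0.001, -0.001]
contact_force: [-5.7, -0.8, 2.2]
opening: 0.333
finger_force: 70.0
```

Emit:
drive_tool:
  moves:
    - [[0,0,0],[0,-0.001,-0.004],0.01]
    - [[0,0,0],[0,0,-0.006],0.01]
    - [[0,0,0],[0,0,-0.008],0.01]
    - [[0,0,0],[0,0,-0.008],0.01]
    - [[0,0,0],[0,0,-0.008],0.01]

```text
time: 16.58
eef_pos: [0.625, -0.0149, 0.2034]
tcp_rot: [0.673, 0.74, 0.0, 0.0]
contact_force: [2.4, -0.7, -8.3]
opening: 0.335
finger_force: 69.5
```

Emit:
drive_tool:
  moves:
    - [[0,0,0],[0,0,-0.008],0.01]
    - [[0,0,0],[0,0,-0.008],0.01]
    - [[0,0,0],[0,0,-0.008],0.01]
    - [[0,0,0],[0,0,-0.008],0.01]
    - [[0,0,0],[0,0,-0.008],0.01]

```text
time: 17.2
eef_pos: [0.6249, -0.0149, 0.2433]
tcp_rot: [0.673, 0.74, 0.0, 0.0]
contact_force: [2.9, -1.1, -8.9]
opening: 0.336
finger_force: 69.6
```

It is moving freely at about 9 N. I'll carry on to the second stop.

Emit:
drive_tool:
  moves:
    - [[0,0,0],[0,0,-0.008],0.01]
    - [[0,0,0],[0,0,-0.008],0.01]
    - [[0,0,0],[0,0,-0.008],0.01]
    - [[0,0,0],[0,0,-0.008],0.01]
    - [[0,0,0],[0,0,-0.008],0.01]

```text
time: 17.82
eef_pos: [0.6248, -0.0149, 0.2829]
tcp_rot: [0.673, 0.74, -0.0, -0.0]
contact_force: [4.1, -0.3, -12.6]
opening: 0.335
finger_force: 70.1
```

Emit:
drive_tool:
  moves:
    - [[0,0,0],[0,0,-0.008],0.01]
    - [[0,0,0],[0,0,-0.008],0.01]
    - [[0,0,0],[0,0,-0.008],0.01]
    - [[0,0,0],[0,0,-0.005],0.01]
    - [[0,0,0],[0,0,0],0.01]

```text
time: 18.45
eef_pos: [0.6249, -0.0149, 0.3131]
tcp_rot: [0.673, 0.74, 0.0, 0.0]
contact_force: [2.0, 0.2, -8.1]
opening: 0.332
finger_force: 70.7
```

Emit:
drive_tool:
  moves:
    - [[0,0,0],[0,0,-0.003],0.01]
    - [[0,0,0],[0,0,-0.003],0.01]
    - [[0,0,0],[0,0,-0.002],0.01]
    - [[0,0,0],[0,0,0],0.01]

```text
time: 18.95
eef_pos: [0.6248, -0.0149, 0.3197]
tcp_rot: [0.673, 0.74, -0.0, -0.0]
contact_force: [4.6, -1.1, -12.6]
opening: 0.33
finger_force: 70.8
```

Emit:
drive_tool:
  moves:
    - [[0,0,0],[0,0,-0.002],0.01]
    - [[0,0,0],[0,0,0],0.01]
    - [[0,0,0],[0,0,0],0.01]

```text
time: 19.32
eef_pos: [0.6248, -0.0149, 0.3197]
tcp_rot: [0.673, 0.74, -0.0, -0.001]
contact_force: [5.7, -1.6, -18.0]
opening: 0.328
finger_force: 70.5
```

Emit:
drive_tool:
  moves:
    - [[0,0,0],[0,0,0],0.01]
    - [[0,0,0],[0,0,0],0.01]
    - [[0,0,0],[0,0,0],0.01]
    - [[0,0,0],[0,0,0],0.01]
    - [[0,0,0],[0,0,0],0.01]

```text
time: 19.95
eef_pos: [0.6248, -0.0149, 0.3197]
tcp_rot: [0.673, 0.74, -0.0, -0.001]
contact_force: [5.6, -1.3, -17.7]
opening: 0.335
finger_force: 70.5
```

Run:
```python
from h import *
s=cam('scene')
print(proj(s,[[.553,-.0225,.28],[.553,-.0225,.195]]).round())
for nm,lo,hi in(('green',(50,120,60),(75,255,255)),('blue',(100,150,40),(125,255,255)),('yellow',(15,150,100),(32,255,255)),('carton',(8,60,60),(18,200,255))):
  for st,ce,m in blobs(s,lo,hi,25):
    if 250<ce[0]<360 and 130<ce[1]<300: print(nm,st,ce.round(1))
x=tool()[2];print(x['eef_pos'],x['contact_force'])
```

```text
[[316. 203.]
 [316. 222.]]
green [330 282  11  11  96] [335.  286.9]
blue [ 233  165   47   48 1094] [256.8 188.6]
blue [310 205  13   7  40] [316. 208.]
blue [290 216  52  31 542] [318.7 231.8]
yellow [328 199   5   9  27] [330.  202.7]
yellow [307 211  21  17  95] [316.5 219.8]
carton [283 164  13  11  54] [288.7 169.5]
carton [309 209  14   6  38] [314.3 211.8]
carton [310 212  21  21 156] [323.  224.5]
[ 0.62477451 -0.01487679  0.31974442] [  5.65924317   0.08347103 -17.33805104]
```

```bash
python3 -c "
from plant import ctrl
print(ctrl.sign_off())"
```

```text
the job is handed in; nothing more can be done
None
```

The job is handed in: the basket hangs in the hook with its carton inside, the button was pressed to its stop, and the gripper still holds the knob with the post raised 150 mm against its second stop; no verdict was returned.

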